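Shut the packed lunch tin

TASK

Two aluminium tins stand open on the ledge. Close the oblong one, which has two little steel bowls packed in it: swing its hinged lid all the way over and down, so that the tab drops behind the front rim and the lid lies flat on the tin. Leave the empty square tin's lid standing open to air.

Things in the scene. Friction and masses are not known exactly. Their poses are not given: they have to be found in the camera images.
- long_tin: Oblong aluminium tin, 150 mm wide (its y), 100 mm deep (its x), 60 mm high, walls 3 mm, fixed on a wooden board 12 to 44 mm thick; two loose bowls 32 mm high inside. Origin at the centre of its underside (on the board); z up. Front rim on its -x side, which may face any way; the hinge runs along y on top of the +x side, at x = +50, z = 60 mm.
- long_lid (a joint): Oblong tin's lid angle, rad: 0 shut, 2 fully open; starts 1.65 to 1.9, leaning back past upright. Plate 150 mm wide, 100 mm from hinge to free edge, 4 mm thick (when shut, top 64 mm above the tin's underside). Under it, 10 mm in from the free edge, a tab 67 mm wide, 16 mm deep drops inside the front rim. Stiff hinge: stays where left, 1 to 2 N at the free edge moves it.
- square_tin: Square aluminium tin, empty, 100 x 100 mm and 60 mm high, otherwise like the oblong one, fixed on its own wooden board (12 to 44 mm), to the left or right of the oblong tin. Origin at the centre of its underside, z up, hinge along the top of its +x side, front rim on its -x side.
- square_lid (a joint): Hinge angle of the square tin's lid in rad: 0 is shut. A plate 100 mm square, otherwise like the other lid. Starts at 1.65 to 1.9 and is to stay standing open.

How it is judged:
By the outcome, as a careful person would: the job done as asked, in the order asked, and still so for the second after the job is handed in, with the robot touching nothing.
It also fails if it takes over 37 s, if anything falls off the work surface, if the arm or the gripper's body presses on something with over 40 N, if the wrist force passes 120 N, or if a joint passes its speed limit or range.

ROBOT

A 6-joint arm with a two-finger parallel gripper is mounted at the origin on the work surface. World frame = base frame: x ahead of the robot, y to its left, z up, the work surface at z = 0. Lengths are in m, angles in degrees, forces in N, time in s.
With the tool pointing down it reaches from about 0.25 to 0.775 m from the base axis. Payload 4 kg.
Tool frame: the origin (TCP) lies between the finger pads; the fingertips stand 19 mm ahead of it and the grasp point (between the pads) is the TCP; z points along the fingers, y is the line along which they close (so a half turn about z gives the same grasp; the last joint's range is limited). The gripper opens to 94 mm and grips with 3 to 60 N. Pads are 16 mm wide; open, the fingers measure 119 mm over their backs; the gripper's body (75 mm by 177 mm) begins 78 mm behind the grasp point.
Start: joints at [57.405, 4.996, 78.535, -0, 96.463, -5.907], TCP at [0.247, 0.491, 0.225] pointing down, gripper open.
Joint ranges: [-177.83, 177.83], [-43.37, 116.18], [15.69, 146.23], [-61.86, 241.86], [9.47, 152.12], [-147.06, 147.06]. Speed limits (degrees/s): [159.86, 159.86, 180, 180, 180, 180].

INTERFACE

Orientations are given as a 3x3 rotation matrix whose columns are the frame's x, y, z axes.
In Python, from bench import sensors, imaging, sign_off gives the robot as it stands.
- The arm moves only by the tool play_rows, never from a script. Its argument "steps" is a list of rows, each a list of 7 numbers: the shift along the tool's x, y, z scaled (see below), then the turn, a rotation vector about the tool's x, y, z scaled (see below), then the opening, from 0 (shut) to 1 (fully open). A call has 1 to 12 rows; each row shifts and turns the commanded pose from where the row before left it, along the tool's axes as they then stand; what a row does not reach is not made up. The controller multiplies each number of a shift by 1 m and each number of a turn by pi rad. A row lasts 1/12 s, in which the tool goes at most 41.7 mm and 7.16 degrees, less where a joint would pass 70% of its speed; a pose out of reach is approached as far as the arm can. A call with a number of a shift or a turn outside -1 to 1 is refused whole. A call with a gripper value outside its range is refused whole. The fingers move at their own pace and stop on an object; the grip force is fixed at half the most. Time passes only in rows, so rows that do not move let the fingers close. It gives the time, the measured TCP pose, the force, the opening and the grip force at its end, in the units of the state.
- sensors.sense(): the state, without advancing time (a new reading comes with each control period).
- imaging.get_image(name): name is "scene" or "top" or "wrist"; returns (picture, depth): 480x640x3 uint8, blue, green, red; 480x640 float32, m along the optical axis (not along the pixel's ray), 0 where there is no reading.
- imaging.calibration(name): a dict with "K" (3x3 intrinsics, pixels), "R" (3x3) and "t" (3): a world point X has camera coordinates R X + t. Camera axes: x right, y down, z forward; pixel columns grow to the right and rows downward; lengths in m; the calibration is good to about 2 mm. The wrist camera is an equidistant fisheye: a pixel r from the principal point sees the ray r / f radians off the axis. A picture is of the moment at which its call begins: read the wrist's pose just before it. calibration takes no time and is no camera call; for the wrist camera it gives the pose at the moment of the call.
- sign_off(): hands the job in; it is judged then, once.
The state is a dict: "t": time; "qpos": joint angles; "joint_vel": joint speeds; "effort": joint torques, N m; "ee_pos": TCP position; "eef_rot": TCP orientation; "ft_force": force on the tool from outside, world axes, zero at the start; "ft_torque": the same for the moment, N m; "finger_gap": opening from 0.0 (shut) to 1.0 (fully open); "gripper_force": force on a finger pad.
Only numpy, scipy, OpenCV 4.12 (cv2) and the standard library are available. Lean on these libraries where they do the work, as an engineer would, in place of code of your own. Each camera call takes 0.05 s, during which the arm holds its last target. There are 200 camera calls.

## Working session

There is one attempt and no reset: what is moved stays moved. The work goes in short steps, Python scripts to look and compute and a tool call to move; the robot and the scene stay as the last step left them, time stands still between calls to the robot, and variables do not carry over. Pictures are saved under pics/ and viewed, at most 10 in all, crops included, and the job is handed in when it is done.

Besides the shell and the picture viewer there is one more tool, called by a JSON object that holds its "method" and its "body". play_rows: Moves the arm, as the interface text tells. Shifts and turns lie within -1 to 1; 1 stands for 1 m of shift or pi rad of turn. Its arguments: {"type":"object","properties":{"steps":{"type":"array","items":{"type":"array","items":{"type":"number"}}}},"required":["steps"]}

```bash
mkdir -p pics
cat > h.py <<'E'
import numpy as np, cv2
from bench import sensors, imaging, sign_off
def cloud(name, depth):
    c=imaging.calibration(name); K=np.array(c["K"]);R=np.array(c["R"]);t=np.array(c["t"])
    v,u=np.mgrid[:480,:640]
    p=np.stack([(u-K[0,2])/K[0,0]*depth,(v-K[1,2])/K[1,1]*depth,depth],-1)
    return (p-t)@R
E
python3 - <<'E'
from h import *
for n in("scene","top"):
    im,d=imaging.get_image(n); cv2.imwrite(f"pics/{n}0.png",im); np.save(n+"0.npy",d)
    c=imaging.calibration(n); print(n,np.round(c["K"],1).tolist(),np.round(c["R"],3).tolist(),np.round(c["t"],3))
s=sensors.sense(); print(s["t"],s["ee_pos"],np.round(s["eef_rot"],3))
E
```

```text
scene [[478.9, 0.0, 320.0], [0.0, 478.9, 239.3], [0.0, 0.0, 1.0]] [[-0.154, 0.988, -0.019], [0.666, 0.09, -0.741], [-0.73, -0.127, -0.671]] [ 0.066 -0.282  1.245]
top [[449.6, 0.0, 321.5], [0.0, 449.6, 236.7], [0.0, 0.0, 1.0]] [[0.017, -0.999, 0.048], [-0.998, -0.02, -0.067], [0.068, -0.047, -0.997]] [-0.018  0.521  0.884]
0.1 [0.24678751 0.49104168 0.22343011] [[-0.893  0.449 -0.001]
 [ 0.449  0.893 -0.002]
 [ 0.    -0.002 -1.   ]]
```

View pics/scene0.png

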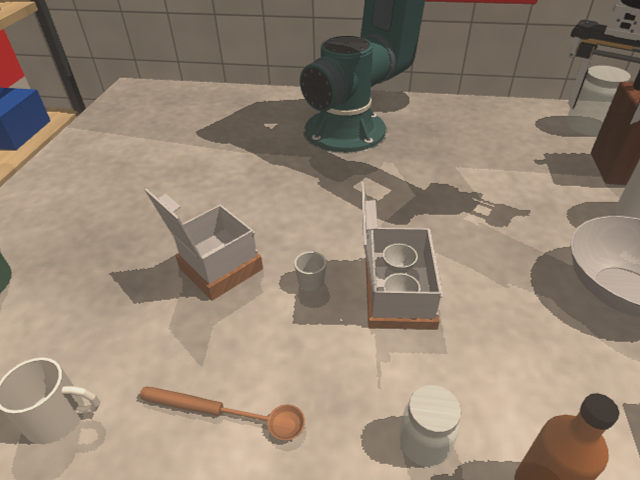

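View pics/top0.png

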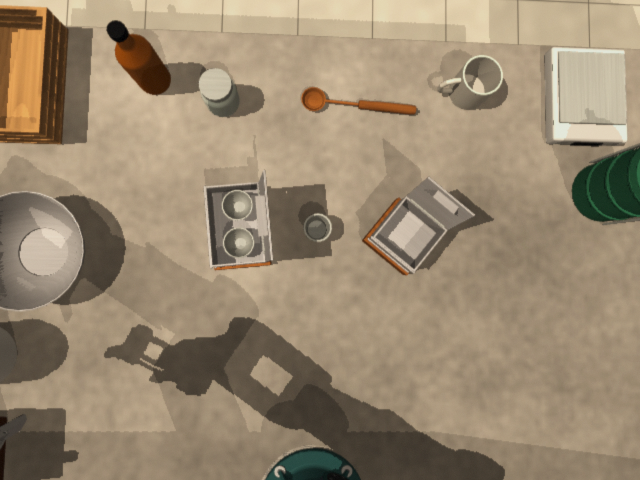

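The scene view shows the oblong tin with two bowls (rim about 370–440, 228–318) and its lid upright on the left (365–378, 185–250). The square tin is at (215,250), and a loose cup stands between them at (310,270). In the top view, the oblong tin spans (205–272, 181–268) with its hinge on the right, world −y side. Next I'll measure them from depth.

Run:
```python
from h import *
P=[]
for n,(u0,u1,v0,v1) in {"top":(190,300,140,290),"scene":(355,455,175,335)}.items():
    p=cloud(n,np.load(n+"0.npy"))[v0:v1,u0:u1].reshape(-1,3); p=p[(p[:,2]>0.008)&(p[:,2]<.3)&(p[:,0]>.2)]
    print(n,np.round(p.min(0),3),np.round(p.max(0),3)); h,e=np.histogram(p[:,2],np.arange(0,.24,.006)); print(list(zip(np.round(e,3).tolist(),h.tolist())))
    P.append(p)
for p in P:
    lo=[];
    for a,b in((.06,.078),(.078,.09),(.09,.105),(.105,.125)):
        q=p[(p[:,2]>a)&(p[:,2]<b)]
        if len(q)>5: print(a,len(q),cv2.minAreaRect(q[:,:2].astype(np.float32)))
# cup
p=cloud("top",np.load("top0.npy"))[205:250,295:340].reshape(-1,3); p=p[p[:,2]>.02]; print("cup",p.min(0),p.max(0))
p=cloud("top",np.load("top0.npy"))[170:280,355:480].reshape(-1,3); p=p[p[:,2]>.01]; print("sq",p.min(0),p.max(0))
```

```text
top [0.453 0.079 0.009] [0.62  0.215 0.181]
[(0.0, 0), (0.006, 3), (0.012, 49), (0.018, 1582), (0.024, 627), (0.03, 350), (0.036, 335), (0.042, 242), (0.048, 335), (0.054, 240), (0.06, 83), (0.066, 74), (0.072, 227), (0.078, 343), (0.084, 14), (0.09, 14), (0.096, 14), (0.102, 12), (0.108, 14), (0.114, 12), (0.12, 16), (0.126, 14), (0.132, 16), (0.138, 17), (0.144, 18), (0.15, 16), (0.156, 16), (0.162, 37), (0.168, 411), (0.174, 233), (0.18, 4), (0.186, 0), (0.192, 0), (0.198, 0), (0.204, 0), (0.21, 0), (0.216, 0), (0.222, 0), (0.228, 0)]
scene [0.458 0.077 0.008] [0.625 0.218 0.181]
[(0.0, 0), (0.006, 107), (0.012, 203), (0.018, 928), (0.024, 742), (0.03, 430), (0.036, 536), (0.042, 560), (0.048, 645), (0.054, 620), (0.06, 362), (0.066, 356), (0.072, 403), (0.078, 605), (0.084, 64), (0.09, 28), (0.096, 24), (0.102, 16), (0.108, 26), (0.114, 23), (0.12, 24), (0.126, 18), (0.132, 23), (0.138, 17), (0.144, 25), (0.15, 21), (0.156, 19), (0.162, 22), (0.168, 335), (0.174, 187), (0.18, 18), (0.186, 0), (0.192, 0), (0.198, 0), (0.204, 0), (0.21, 0), (0.216, 0), (0.222, 0), (0.228, 0)]
0.06 
[... 374 characters left out ...]
10052230209112167), (0.14595475792884827, 0.003262950573116541), 6.330350399017334)
0.06 1121 ((0.5384165048599243, 0.15661568939685822), (0.15350408852100372, 0.1030728816986084), 5.922258377075195)
0.078 669 ((0.538287878036499, 0.15471629798412323), (0.15471726655960083, 0.10568041354417801), 5.105687618255615)
0.09 59 ((0.554688036441803, 0.10338975489139557), (0.12862999737262726, 0.003715223865583539), 4.549300193786621)
0.105 76 ((0.5637640357017517, 0.10107957571744919), (0.11255841702222824, 0.005210897885262966), 4.381557941436768)
cup [ 0.45975801 -0.02567717  0.02018934] [0.56510414 0.03338784 0.91667414]
sq [ 0.44948739 -0.25275606  0.0100065 ] [0.61284699 0.03338784 0.91667414]
```

{"method": "play_rows", "body": {"steps": [[0, 0, -0.005, 0, 0, -0.0367, 0], [0, 0, -0.005, 0, 0, -0.0367, 0], [0, 0, -0.005, 0, 0, -0.0367, 0], [0, 0, -0.005, 0, 0, -0.0367, 0], [0, 0, -0.005, 0, 0, -0.0367, 0], [0, 0, 0, 0, 0, 0, 0], [0, 0, 0, 0, 0, 0, 0]]}}

```text
t: 0.68
ee_pos: [0.247, 0.4914, 0.2492]
eef_rot: [[-0.994, -0.108, -0.0], [-0.108, 0.994, -0.0], [0.0, -0.0, -1.0]]
ft_force: [0.2, -0.0, 0.3]
finger_gap: 0.539
gripper_force: 0.0
```

Run:
```python
from h import *
s=sensors.sense(); R=np.array(s["eef_rot"]);print(s["t"],s["ee_pos"],np.round(R,3),np.round(s["qpos"],1),s["ft_force"],s["finger_gap"])
print("to A",R.T@(np.array([.549,.052,.243])-s["ee_pos"]))
c=cloud("top",np.load("top0.npy"))
for n,(u0,u1,v0,v1) in dict(cup=(295,340,205,250),sq=(355,480,170,280),lid=(250,275,165,270)).items():
    p=c[v0:v1,u0:u1].reshape(-1,3);p=p[(p[:,2]>.025)&(p[:,2]<.3)]
    print(n,p.min(0).round(3),p.max(0).round(3))
f=np.array([-.1096,.994]);q=c[165:270,250:275].reshape(-1,3);q=q[q[:,2]>.09];u=(q[:,:2]-[.5435,.1068])@f
for a in np.arange(.09,.185,.012):
    m=(q[:,2]>a)&(q[:,2]<a+.012); print(round(a,3),m.sum(),np.percentile(u[m],[1,50,99]).round(4))
```

```text
0.6833 [0.24699644 0.49140252 0.24924764] [[-0.994 -0.108 -0.   ]
 [-0.108  0.994 -0.   ]
 [ 0.    -0.    -1.   ]] [ 57.4   4.8  76.    0.   99.2 -38.8] [ 0.24288607 -0.00133314  0.30958046] 0.5389652306363418
to A [-0.25300303 -0.46932926  0.00626641]
cup [ 0.511 -0.026  0.025] [0.565 0.029 0.052]
sq [ 0.45  -0.253  0.025] [ 0.613 -0.092  0.192]
lid [0.466 0.079 0.025] [0.62  0.135 0.181]
0.09 28 [-0.0041 -0.0031 -0.0021]
0.102 26 [-0.0061 -0.0051 -0.004 ]
0.114 28 [-0.0081 -0.0073 -0.0064]
0.126 30 [-0.0103 -0.0094 -0.0079]
0.138 35 [-0.0138 -0.0113 -0.0102]
0.15 32 [-0.0143 -0.0133 -0.0123]
0.162 448 [-0.0164 -0.0087  0.0002]
0.174 237 [-0.0208 -0.0188 -0.0163]
```

{"method": "play_rows", "body": {"steps": [[-0.018, -0.0335, 0, 0, 0, 0, 0], [-0.018, -0.0335, 0, 0, 0, 0, 0], [-0.018, -0.0335, 0, 0, 0, 0, 0], [-0.018, -0.0335, 0, 0, 0, 0, 0], [-0.018, -0.0335, 0, 0, 0, 0, 0], [-0.018, -0.0335, 0, 0, 0, 0, 0], [-0.018, -0.0335, 0, 0, 0, 0, 0], [-0.018, -0.0335, 0, 0, 0, 0, 0], [-0.018, -0.0335, 0, 0, 0, 0, 0], [-0.018, -0.0335, 0, 0, 0, 0, 0], [-0.018, -0.0335, 0, 0, 0, 0, 0], [-0.018, -0.0335, 0, 0, 0, 0, 0]]}}

```text
t: 1.68
ee_pos: [0.5065, 0.1139, 0.2488]
eef_rot: [[-0.994, -0.107, -0.001], [-0.107, 0.994, 0.0], [0.001, 0.0, -1.0]]
ft_force: [0.6, 0.2, 0.2]
finger_gap: 0.009
gripper_force: 0.0
```

{"method": "play_rows", "body": {"steps": [[-0.018, -0.0335, 0, 0, 0, 0, 0], [-0.018, -0.0335, 0, 0, 0, 0, 0], [0, 0, 0, 0, 0, 0, 0], [0, 0, 0, 0, 0, 0, 0]]}}

```text
t: 2.02
ee_pos: [0.5495, 0.0515, 0.2479]
eef_rot: [[-0.994, -0.105, -0.003], [-0.105, 0.994, 0.0], [0.003, 0.001, -1.0]]
ft_force: [0.8, 0.7, 0.3]
finger_gap: 0.005
gripper_force: 0.0
```

{"method": "play_rows", "body": {"steps": [[0, 0, 0.024, 0, 0, 0, 0], [0, 0, 0.024, 0, 0, 0, 0], [0, 0, 0.024, 0, 0, 0, 0], [0, 0, 0, 0, 0, 0, 0], [0, 0.01, 0, 0, 0, 0, 0], [0, 0.01, 0, 0, 0, 0, 0], [0, 0.007, 0, 0, 0, 0, 0], [0, 0.006, 0, 0, 0, 0, 0], [0, 0.006, 0, 0, 0, 0, 0], [0, 0, 0, 0, 0, 0, 0]]}}

```text
t: 2.85
ee_pos: [0.5455, 0.0935, 0.1788]
eef_rot: [[-0.994, -0.112, 0.003], [-0.112, 0.994, 0.001], [-0.003, 0.001, -1.0]]
ft_force: [-0.4, -0.9, -1.1]
finger_gap: 0.006
gripper_force: 0.0
```

{"method": "play_rows", "body": {"steps": [[0, 0.0065, 0.0005, 0, 0, 0, 0], [0, 0.0065, 0.0005, 0, 0, 0, 0], [0, 0.0065, 0.0005, 0, 0, 0, 0], [0, 0.0062, 0.0022, 0, 0, 0, 0], [0, 0.0062, 0.0022, 0, 0, 0, 0], [0, 0.0062, 0.0022, 0, 0, 0, 0], [0, 0.0054, 0.0037, 0, 0, 0, 0], [0, 0.0054, 0.0037, 0, 0, 0, 0], [0, 0.0054, 0.0037, 0, 0, 0, 0], [0, 0, 0, 0, 0, 0, 0]]}}

```text
t: 3.68
ee_pos: [0.5381, 0.147, 0.1569]
eef_rot: [[-0.994, -0.112, -0.002], [-0.112, 0.994, 0.001], [0.002, 0.001, -1.0]]
ft_force: [0.2, -0.2, -0.3]
finger_gap: 0.004
gripper_force: 0.0
```

Run:
```python
from h import *
im,d=imaging.get_image("scene"); cv2.imwrite("pics/scene1.png",cv2.resize(im[150:350,300:500],(600,600)))
s=sensors.sense();print(s["t"],s["ee_pos"],s["ft_force"])
```

```text
3.7333 [0.53818799 0.146474   0.15710839] [ 0.4179727  -0.40276503 -0.41933305]
```

View pics/scene1.png

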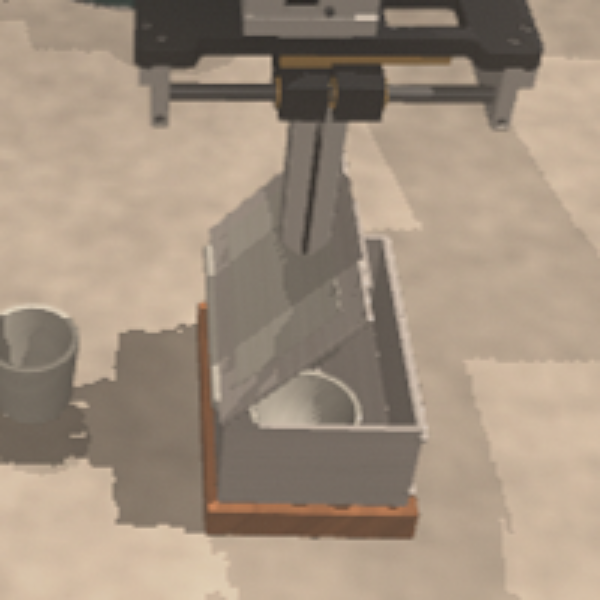

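The crop shows the lid being pushed by the fingertips at about 45° over the tin (lid spans 210–370, 180–420), with the cup on the left untouched. I'll continue the arc.

{"method": "play_rows", "body": {"steps": [[0, 0.0043, 0.005, 0, 0, 0, 0], [0, 0.0043, 0.005, 0, 0, 0, 0], [0, 0.0043, 0.005, 0, 0, 0, 0], [0, 0.0028, 0.006, 0, 0, 0, 0], [0, 0.0028, 0.006, 0, 0, 0, 0], [0, 0.0028, 0.006, 0, 0, 0, 0], [0, 0.0012, 0.005, 0, 0, 0, 0], [0, 0.0012, 0.005, 0, 0, 0, 0], [0, 0.001, 0.004, 0, 0, 0, 0], [0, 0, 0, 0, 0, 0, 0]]}}

```text
t: 4.57
ee_pos: [0.5355, 0.1703, 0.1098]
eef_rot: [[-0.994, -0.111, -0.002], [-0.111, 0.994, -0.001], [0.002, -0.0, -1.0]]
ft_force: [0.2, 0.7, -0.1]
finger_gap: 0.002
gripper_force: 0.0
```

{"method": "play_rows", "body": {"steps": [[0, 0, 0.002, 0, 0, 0, 0], [0, 0, 0.002, 0, 0, 0, 0], [0, 0, 0, 0, 0, 0, 0]]}}

```text
t: 4.82
ee_pos: [0.5361, 0.1703, 0.1069]
eef_rot: [[-0.994, -0.11, -0.0], [-0.11, 0.994, -0.0], [0.0, 0.0, -1.0]]
ft_force: [0.6, -0.2, -0.3]
finger_gap: 0.004
gripper_force: 0.0
```

{"method": "play_rows", "body": {"steps": [[0, 0, 0.001, 0, 0, 0, 0], [0, 0, 0.001, 0, 0, 0, 0], [0, 0, 0.001, 0, 0, 0, 0], [0, 0, 0, 0, 0, 0, 0]]}}

```text
t: 5.15
ee_pos: [0.5363, 0.1704, 0.1042]
eef_rot: [[-0.994, -0.11, 0.0], [-0.11, 0.994, 0.0], [-0.0, 0.0, -1.0]]
ft_force: [-0.3, 1.1, 0.3]
finger_gap: 0.004
gripper_force: 0.0
```

{"method": "play_rows", "body": {"steps": [[0, 0, 0.001, 0, 0, 0, 0], [0, 0, 0, 0, 0, 0, 0]]}}

```text
t: 5.32
ee_pos: [0.5364, 0.1704, 0.1037]
eef_rot: [[-0.994, -0.11, 0.001], [-0.11, 0.994, 0.0], [-0.001, 0.0, -1.0]]
ft_force: [-1.0, 0.4, 2.5]
finger_gap: 0.003
gripper_force: 1.3
```

{"method": "play_rows", "body": {"steps": [[0, 0, 0.001, 0, 0, 0, 0], [0, 0, 0, 0, 0, 0, 0]]}}

```text
t: 5.48
ee_pos: [0.5364, 0.1704, 0.1036]
eef_rot: [[-0.994, -0.111, 0.001], [-0.111, 0.994, 0.0], [-0.001, 0.0, -1.0]]
ft_force: [-2.4, -0.7, 6.7]
finger_gap: 0.005
gripper_force: 3.0
```

{"method": "play_rows", "body": {"steps": [[0, 0, 0.001, 0, 0, 0, 0], [0, 0, 0.001, 0, 0, 0, 0], [0, 0, 0, 0, 0, 0, 0]]}}

```text
t: 5.73
ee_pos: [0.5365, 0.1704, 0.1035]
eef_rot: [[-0.994, -0.111, 0.002], [-0.111, 0.994, 0.0], [-0.002, 0.0, -1.0]]
ft_force: [-4.8, -0.4, 12.9]
finger_gap: 0.002
gripper_force: 6.3
```

{"method": "play_rows", "body": {"steps": [[0, 0, -0.02, 0, 0, 0, 0], [0, 0, -0.03, 0, 0, 0, 0], [0, 0, -0.035, 0, 0, 0, 0], [0, 0, -0.035, 0, 0, 0, 0], [-0.0, 0.035, -0.01, 0, 0, 0, 0], [0, 0.035, 0, 0, 0, 0, 0], [0, 0.035, 0, 0, 0, 0, 0], [0, 0.035, 0, 0, 0, 0, 0], [0, 0.035, 0, 0, 0, 0, 0], [0, 0, 0, 0, 0, 0, 0]]}}

```text
t: 6.57
ee_pos: [0.5153, 0.3499, 0.2291]
eef_rot: [[-0.993, -0.117, -0.002], [-0.117, 0.993, 0.003], [0.001, 0.003, -1.0]]
ft_force: [0.3, -0.9, -1.1]
finger_gap: 0.005
gripper_force: 0.0
```

Run:
```python
from h import *
im,d=imaging.get_image("scene"); cv2.imwrite("pics/scene2.png",im)
p=cloud("scene",d); f=np.array([-.1096,.994]); e=np.array([.994,.1096])
q=p[175:335,355:455].reshape(-1,3); q=q[(q[:,2]>.076)&(q[:,2]<.2)]
r=q[:,:2]-[.5435,.1068]; u=r@f; w=r@e
for a in np.arange(-.01,.12,.012):
    m=(u>a)&(u<a+.012)&(abs(w)<.07)
    if m.any(): print(round(a,3),m.sum(),np.median(q[m,2]).round(4),q[m,2].max().round(4))
it,dt=imaging.get_image("top"); c=cloud("top",dt)
s=c[170:280,355:480].reshape(-1,3);s=s[(s[:,2]>.025)&(s[:,2]<.3)];print("sq",s.min(0),s.max(0))
s=sensors.sense();print(s["t"],s["ee_pos"],s["ft_force"])
```

```text
-0.01 359 0.0847 0.0872
0.002 445 0.0851 0.0877
0.014 456 0.0857 0.0883
0.026 449 0.0857 0.0881
0.038 450 0.0856 0.0895
0.05 458 0.0856 0.0881
0.062 455 0.0857 0.0887
0.074 454 0.0855 0.088
0.086 440 0.0851 0.0874
0.098 34 0.0785 0.0842
sq [ 0.44960513 -0.25301296  0.02516902] [ 0.61295781 -0.09213212  0.19221187]
6.6667 [0.51652933 0.34519988 0.22934311] [ 0.56043346  0.6888105  -0.32851866]
```

View pics/scene2.png

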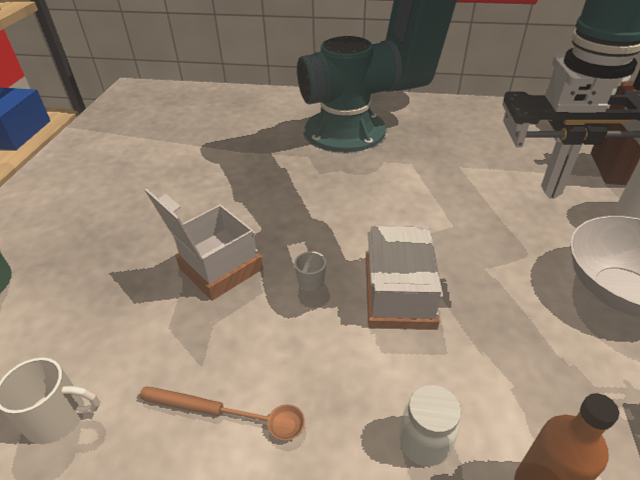

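The oblong lid lies flat: its top (370–438, 228–290) is level at 85–86 mm from hinge to front. The square lid is still open at (170,215), the cup hasn't moved, and the arm is clear.

```bash
python3 -c "
from bench import sign_off; print(sign_off())"
```

```text
the job is handed in; nothing more can be done
None
```

The oblong tin is closed with its lid lying flat, the square tin's lid is still standing open, and the job was handed in at about 6.7 s.

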